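# Drop the hinge pin through a swing-arm bracket

## Robot

A 7-joint arm with a two-finger parallel gripper is mounted at the origin on the work surface; the furniture and walls round the work are solid. World frame = base frame: x ahead of the robot, y to its left, z up, the work surface at z = 0. Lengths are in mm, angles in rad, forces in N, time in s.
With the tool pointing down it reaches from about 400 to 900 mm from the base axis. Payload 5.6 kg.
Tool frame: the origin (TCP) lies at the very end of the fingers, on their centre line; the grasp point (between the pads) lies 19 mm behind it; z points along the fingers, y is the line along which they close (so a half turn about z gives the same grasp; the last joint's range is limited). The gripper opens to 92 mm and grips with 3 to 60 N. Pads are 20 mm wide; open, the fingers measure 128 mm over their backs; the gripper's body (75 mm by 189 mm) begins 69 mm behind the grasp point.
Start: joints at [1.235, 0.468, -0.012, 1.603, 0.006, 1.071, -0.056], TCP at [187.569, -622.357, 180.392] pointing down, gripper open.
Joint ranges: [-2.53, 2.53], [-0.31, 2.02], [-1.57, 1.55], [0.28, 2.44], [-1.29, 4.43], [0.15, 1.84], [-2.92, 2.92]. Speed limits (rad/s): [2.57, 2.57, 3.14, 3.14, 3.14, 3.14, 3.14].

## Interface

Orientations are given as a unit quaternion [x, y, z, w].
In Python, from cell import robot gives the robot as it stands. Calls block until the motion is done:
- robot.movep(position, orientation): joint-space move of the TCP to a pose.
- robot.movel(position, ori=None, rate=150, until_force=None): straight line of the TCP; ori=None keeps the orientation; rate is the mean speed in mm/s. With until_force (N) it stops when the force on the tool has changed by that much, and returns True; else False.
- robot.movej(angles): joint-space move.
- robot.set_gripper(opening, force=None): finger opening in mm; force is the grip in N (None keeps the last); returns when the fingers have stopped.
- robot.sleep(seconds).
- robot.inverse_kinematics(position, orientation): joint angles nearest the present ones, or None.
- robot.grab_frame(name): name is "side" or "top" or "wrist"; returns a dict with "frame" (400x640x3 uint8, red, green, blue), "z_map" (400x640 float32, mm along the optical axis (not along the pixel's ray), 0 where there is no reading), "fov_y" (degrees; the focal length in pixels is half the picture's height over the tangent of half this angle, whatever the lens; pixels are square), "cx", "cy" (the principal point, pixels), "k1" (the pictures are not rectified: a ray, as slopes to the right and down, at radius r is drawn at 1 + k1 r^2 times it, then the intrinsics apply), "world_to_cam" (4x4, takes a point from world to camera coordinates); the wrist camera has in their place "mount" (4x4, takes a point from camera to tool coordinates, whose origin is the TCP and whose axes are the flange's). Camera axes: x right, y up, looking along -z (the intrinsics and any distortion apply to the point x, -y, -z); pixel columns grow to the right and rows downward; lengths in mm; the calibration is good to about 2 mm. A picture is of the moment at which its call begins: read the wrist's pose just before it.
A pose or a line that the arm cannot do raises robot.IKError and nothing moves.
- robot.hand_in(): hands the job in; it is judged then, once.
Readings, each from a call of its own:
- robot.read_clock(): time.
- robot.read_joint_positions(): joint angles.
- robot.read_qd(): joint speeds.
- robot.read_joint_torque(): joint torques, N m.
- robot.read_position(): TCP position.
- robot.read_tool_rot(): TCP orientation.
- robot.read_ft_force(): force on the tool from outside, world axes, zero at the start.
- robot.read_moment(): the same for the moment, N m.
- robot.read_opening(): finger opening in mm.
- robot.read_gripper_force(): force on a finger pad.
Only numpy, scipy, OpenCV 4.12 (cv2) and the standard library are available. Lean on these libraries where they do the work, as an engineer would, in place of code of your own. Each camera call takes 0.05 s, during which the arm holds its last target. There are 200 camera calls.

## Task

Draw the steel hinge pin out of its wooden block and refit it in the swing-arm bracket: thread it straight down through the slot of the top ear, then the eye of the arm, then the bush at the foot, feeling for each hole because the arm and the bush have slipped out of line, until its collar sits fully home on the top ear, then let go. Feel your way gently and never force the pin against the bracket.

Things in the scene. Friction and masses are not known exactly. Their poses are not given: they have to be found in the camera images.
- pin_grip (a point): Loose steel hinge pin, 140 mm tall, 0.16 kg, upright in the wooden block. This point: centre of its square grip (20 x 20 mm, 40 mm tall, faces square to this point's x and y; z up). Below the grip a round collar, 36 mm across, 6 mm thick, underside 26 mm below this point; below that a round shank, 12 mm across, 94 mm long, its end chamfered by 0.7 mm.
- pin_tip (a point): Centre of the lower end of the pin's shank, 120 mm below the centre of the grip along the pin.
- holder: Fixed wooden block, 64 x 64 x 45 mm, with a hole 13.5 mm wide and 40 mm deep in the middle of its top; the pin stands in it, its tip 5 mm above the bench. Origin at the centre of its underside.
- bracket: Grey steel hinge bracket: foot plate 136 x 90 mm fixed to the bench, 124 mm tall; origin on the bench below the middle of the slot, x along the slot towards the tail of the swing arm, z up. Its frame stands on rubber buffers and gives 1 mm per 8 N straight down. Three level plates, 10 mm thick, one above the other: top ear, arm eye, foot bush. The pin must not press it with more than 25 N.
- slot (a point): Middle of the slot in the top ear, level with the ear's flat top face (124 mm above the bench; nothing stands above it); axes as the bracket's. The slot is 36 mm long in x, 15 mm wide in y. With the collar home on this ear the tip is 30 mm above the bench.
- eye_level (a point): Point below the middle of the slot, level with the top face of the swing arm's eye (88 mm). The eye's hole is 14.5 mm across with a sharp rim. It has slipped along the bracket's x by an unmeasured amount, up to 9 mm to one side or the other of this point; y is true. It slides along x (10 mm either way) under about 3 N of side push and stays where left, so a pin in it carries it along.
- bush_level (a point): Point below the middle of the slot, level with the top face of the foot bush (52 mm). Its hole, slip and slide are like the arm eye's, but it has slipped by its own amount, so the two holes are out of line until the pin, already in the eye, is moved along x to find the bush.
There are look-alikes about, which are no part of the job. Leave any purple look-alike of the part that bears pin_grip alone.

How it is judged (in metres and radians):
On the way, in this order (a step that is already met when the one before it is completed fails the run):
1. the pin's tip has passed through the slot of the top ear (z of pin_tip in the frame of slot between -0.055 and -0.012 m and horizontal distance between pin_tip and slot below 0.015 m), for 0.05 s.
2. the tip has passed through the eye of the arm (z of pin_tip in the frame of slot below -0.048 m and horizontal distance between pin_tip and slot below 0.015 m and angle between pin_tip's own z axis and vertical below 0.15 rad), for 0.05 s.
At the end, for the whole second after the job is handed in: The pin stands upright (within 0.06 rad) through slot, arm eye and foot bush, its collar within 2.5 mm of sitting flat on the top ear (tip at least 91.5 mm below the ear's top face and within 15 mm sideways of below the slot's middle), released and at rest (z of pin_tip in the frame of slot below -0.0915 m and horizontal distance between pin_tip and slot below 0.015 m and angle between pin_tip's own z axis and vertical below 0.06 rad and linear speed of pin below 0.02 m/s); the robot touches nothing.
It fails at once if the pin is forced against the bracket: more than 25 N between them (contact force between pin and bracket above 25 N).
It also fails if it takes over 72 s, if anything falls off the work surface, if the arm or the gripper's body presses on something with over 40 N, if the wrist force passes 120 N, or if a joint passes its speed limit or range.

## Working session

There is one attempt and no reset: what is moved stays moved. The work goes in short steps, each a Python script; the robot and the scene stay as the last script left them, time stands still between calls to the robot, and variables do not carry over. Pictures are saved under pics/ and viewed, at most 10 in all, crops included, and the job is handed in when it is done.

```bash
mkdir -p pics; ls
cat > h.py <<'E'
import numpy as np, cv2
from cell import robot
from scipy.spatial.transform import Rotation as R
def grab(n):
    if n=="wrist":
        p=np.array(robot.read_position()); q=robot.read_tool_rot()
    f=robot.grab_frame(n)
    if n=="wrist":
        T=np.eye(4); T[:3,:3]=R.from_quat(q).as_matrix(); T[:3,3]=p
        f["c2w"]=T@np.array(f["mount"])
    else: f["c2w"]=np.linalg.inv(np.array(f["world_to_cam"]))
    f["f"]=200/np.tan(np.radians(f["fov_y"])/2)
    return f
def ray(f,u,v):
    K=np.array([[f["f"],0,f["cx"]],[0,f["f"],f["cy"]],[0,0,1.]])
    a,b=cv2.undistortPoints(np.array([[[u,v]]],float),K,np.array([f["k1"],0,0,0.]),R=None,P=None)[0,0]
    return f["c2w"][:3,3], f["c2w"][:3,:3]@np.array([a,-b,-1.])
def onplane(f,u,v,z):
    o,d=ray(f,u,v); return o+d*(z-o[2])/d[2]
def depth(f,u,v):
    o,d=ray(f,u,v); z=f["z_map"][int(round(v)),int(round(u))]; return o+d*z
def tri(f,a,g,b):
    o1,d1=ray(f,*a);o2,d2=ray(g,*b)
    s=np.linalg.lstsq(np.c_[d1,-d2],o2-o1,rcond=None)[0]
    p,q=o1+s[0]*d1,o2+s[1]*d2
    return (p+q)/2,np.linalg.norm(p-q)
def save(n,im,s=1):
    cv2.imwrite("pics/"+n,cv2.resize(im[...,::-1],None,fx=s,fy=s,interpolation=cv2.INTER_CUBIC))
E
python3 - <<'E'
from h import *
import pickle
for n in("side","top"):
    f=grab(n); save(n+".png",f["frame"]); pickle.dump(f,open(n+".pkl","wb"))
    print(n,f["c2w"].round(2).tolist(),f["fov_y"],f["k1"],f["cx"],f["cy"])
print(robot.read_clock(),robot.read_tool_rot())
E
```

```text
pics
side [[-0.63, -0.6, 0.5, 921.24], [0.78, -0.47, 0.41, 224.02], [-0.01, 0.65, 0.76, 763.38], [0.0, 0.0, 0.0, 1.0]] 57.237799747640395 -0.050783145902194016 323.06198427179976 197.25912901107742
top [[-0.0, 1.0, -0.08, 397.24], [-1.0, -0.0, -0.01, -134.63], [-0.01, 0.08, 1.0, 1061.71], [0.0, 0.0, 0.0, 1.0]] 47.17639175855669 -0.08014011375235351 317.5152191725439 199.0965773855664
0.1 [ 9.89307177e-01  1.45844764e-01 -1.69883257e-04 -7.65469524e-04]
```

View pics/side.png

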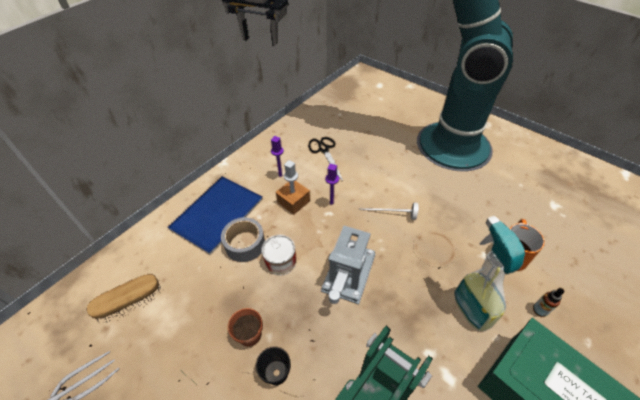

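View pics/top.png

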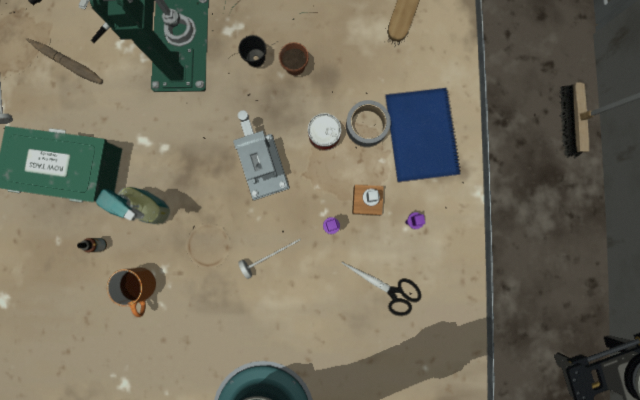

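Side view: the steel-grey pin stands in the wooden block, with its grip at about (291,168). Purple look-alikes are at (277,148) and (332,175). The bracket is at (350,255), its tail towards (335,292). Top view: the grey pin is at (372,197), the purple ones at (332,226) and (416,220), the slot at about (262,163) and the tail at (243,118). The target is the grey pin, since it alone is steel and stands in the wooden block. I'll confirm that in an enlarged crop.

Run:
```python
from h import *
import pickle
s,t=[pickle.load(open(n+".pkl","rb")) for n in("side","top")]
a=cv2.resize(s["frame"][130:310,250:390],None,fx=2.8,fy=2.8,interpolation=cv2.INTER_CUBIC)
b=cv2.resize(t["frame"][100:240,230:390],None,fx=2.5,fy=2.5,interpolation=cv2.INTER_CUBIC)
im=np.zeros((504,800,3),np.uint8); im[:a.shape[0],:a.shape[1]]=a; im[:b.shape[0],392:792]=b
save("crop1.png",im)
print("pin tri",tri(s,(291,164),t,(372,197)))
print("pin plane z145", onplane(t,372,197,145))
print("slot plane124",onplane(t,262,163,124), "tail",onplane(t,243,118,88))
print("holder top z45",onplane(t,368,200,45))
```

```text
pin tri (array([ 479.52614808, -235.50806261,  140.72383781]), np.float64(2.283106963756294))
pin plane z145 [ 478.43159315 -234.14038132  145.        ]
slot plane124 [551.49814256  -9.32050134 124.        ] tail [656.87455161  38.27060322  88.        ]
holder top z45 [ 480.59686263 -236.00749726   45.        ]
```

View pics/crop1.png

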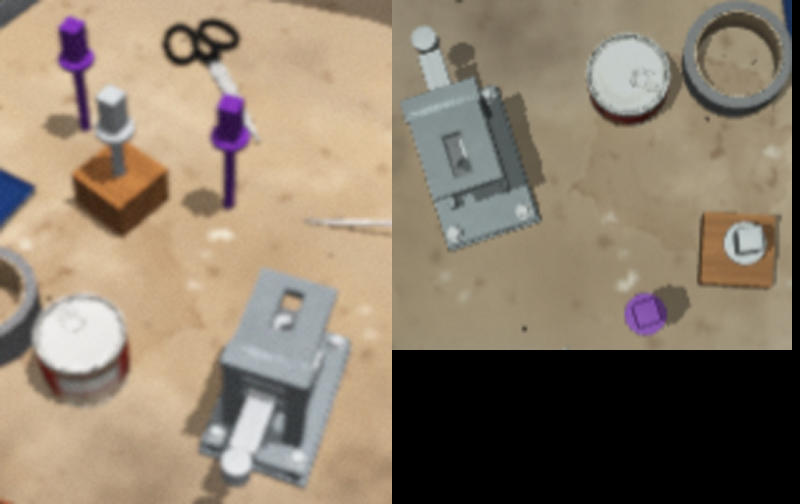

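The crop confirms it: the grey pin stands in the wooden block and both look-alikes are purple and free-standing. Next, a close look from above.

Run:
```python
from h import *
import pickle
q=[1,0,0,0]
ims=[]
for n,p in(("w1",(470,-235,300)),("w2",(440,-235,330))):
    robot.movep(p,q) if n=="w1" else robot.movel(p)
    robot.sleep(.2)
    f=grab("wrist"); pickle.dump(f,open(n+".pkl","wb")); ims.append(f["frame"])
    print(f["c2w"].round(1).tolist(),f["fov_y"])
save("w12.png",np.vstack(ims),0.75)
print(robot.read_clock(),robot.read_ft_force())
```

```text
[[-0.0, 1.0, 0.3, 552.9], [-1.0, 0.0, -0.0, -236.1], [-0.0, -0.3, 1.0, 504.2], [0.0, 0.0, 0.0, 1.0]] 61.477655432009534
[[0.0, 1.0, 0.3, 523.5], [-1.0, 0.0, -0.0, -235.0], [-0.0, -0.3, 1.0, 533.6], [0.0, 0.0, 0.0, 1.0]] 61.477655432009534
2.8333 [ 0.52463481 -0.1136757  -0.51467686]
```

View pics/w12.png

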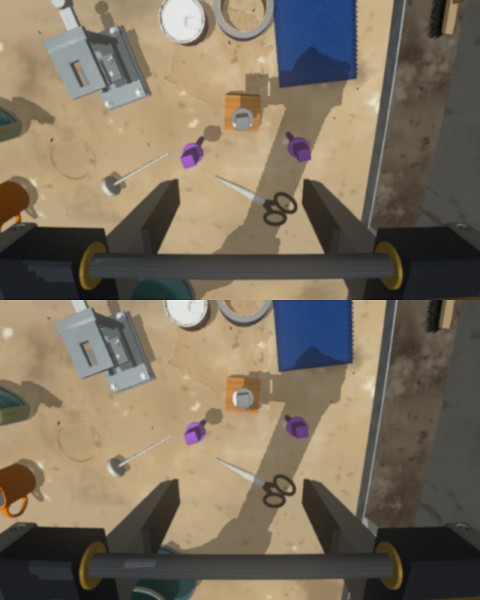

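The wrist pictures show the grey grip at about (323,157) in view 1 and (323,530-400) in view 2, and the bracket at upper left with its slot near (110,97). Next I'll measure by depth segmentation.

Run:
```python
from h import *
import pickle
out=[]
for n in("w1","w2","top","side"):
    f=pickle.load(open(n+".pkl","rb"))
    K=np.array([[f["f"],0,f["cx"]],[0,f["f"],f["cy"]],[0,0,1.]])
    v,u=np.mgrid[:400,:640]; uv=np.stack([u,v],-1).reshape(-1,1,2).astype(float)
    ab=cv2.undistortPoints(uv,K,np.array([f["k1"],0,0,0.])).reshape(400,640,2)
    d=np.stack([ab[...,0],-ab[...,1],-np.ones((400,640))],-1)*f["z_map"][...,None]
    P=d@f["c2w"][:3,:3].T+f["c2w"][:3,3]
    hsv=cv2.cvtColor(f["frame"],cv2.COLOR_RGB2HSV)
    ok=f["z_map"]>0
    near=lambda c,r:np.hypot(P[...,0]-c[0],P[...,1]-c[1])<r
    m=ok&near((479,-235),30)&(P[...,2]>132)&(P[...,2]<155)
    q=P[m]; 
    if len(q)>5:
        top=np.median(q[:,2]); rc=cv2.minAreaRect(q[:,:2].astype(np.float32))
        pc=np.array([u[m].mean(),v[m].mean()])
        print(n,"grip n",len(q),"z",top.round(1),rc,"mean",q.mean(0).round(1),"px",pc)
        out.append((f,pc))
    m=ok&near((551,-9),90)&(abs(P[...,2]-124)<6); q=P[m]
    if len(q)>20:
        rc=cv2.minAreaRect(q[:,:2].astype(np.float32)); print("  ear",len(q),np.median(q[:,2]).round(1),rc)
        # slot: hole inside the ear mask
        mm=(m*255).astype(np.uint8); cs,h=cv2.findContours(mm,cv2.RETR_CCOMP,cv2.CHAIN_APPROX_NONE)
        for c,hh in zip(cs,h[0]):
            if hh[3]>=0 and cv2.contourArea(c)>10:
                pts=np.array([onplane(f,*x,124)[:2] for x in c[:,0]],np.float32)
                print("   hole",cv2.minAreaRect(pts),cv2.contourArea(c))
for i in range(2):
  print(tri(*out[i],*out[2]))
f=pickle.load(open("w1.pkl","rb")); a=f["frame"][110:200,280:370]; b=f["frame"][20:160,50:210]
print()
im=np.zeros((560,1),np.uint8)
save("c2.png",np.hstack([cv2.resize(a,(400,400),interpolation=cv2.INTER_CUBIC),cv2.resize(b[:,:],(400,350),interpolation=cv2.INTER_CUBIC)[:350].copy() if 0 else cv2.copyMakeBorder(cv2.resize(b,(400,350),interpolation=cv2.INTER_CUBIC),0,50,0,0,0)]))
```

```text
w1 grip n 361 z 145.1 ((482.2969665527344, -237.57382202148438), (19.937959671020508, 19.917522430419922), 5.498525619506836) mean [ 483.2 -237.5  144.6] px [322.54570637 163.97506925]
  ear 4418 124.4 ((568.3831787109375, 6.131267547607422), (89.79595184326172, 67.56841278076172), 19.21287727355957)
   hole ((554.168212890625, 0.5647716522216797), (36.85791778564453, 14.855083465576172), 16.97834587097168) 370.0
w2 grip n 315 z 145.1 ((482.1543273925781, -237.5449981689453), (20.10905647277832, 19.919052124023438), 5.730044841766357) mean [ 482.7 -237.5  144.7] px [323.55873016 133.88571429]
  ear 4042 124.3 ((567.739013671875, 7.159404754638672), (89.38941955566406, 67.12639617919922), 17.77781867980957)
   hole ((553.8906860351562, 0.5182876586914062), (37.163482666015625, 15.377897262573242), 18.466909408569336) 355.5
top grip n 104 z 143.1 ((481.70904541015625, -236.0811767578125), (19.603111267089844, 20.1971378326416), 5.481357574462891) mean [ 481.4 -235.7  142.7] px [372.61538462 195.64423077]
  ear 1131 122.5 ((568.625, 9.086490631103516), (90.02729797363281, 66.54267883300781), 18.321603775024414)
   hole ((554.122314453125, 4.073752403259277), (38.763771057128906, 18.4036808013916), 18.871957778930664) 141.0
side grip n 85 z 144.2 ((484.1777648925781, -236.34884643554688), (21.68536949157715, 19.741140365600586), 3.932990074157715) mean [ 486.6 -234.4  142.4] px [289.8        165.38823529]
  ear 1040 124.5 ((570.4970703125, 7.578239440917969), (92.06092834472656, 64.05236053466797), 17.44698715209961)
   hole ((558.3372192382812, 4.316668510437012), (36.573150634765625, 18.18016815185547), 15.269402503967285) 106.5
(array([ 481.78440762, -236.97551525,  135.963708  ]), np.float64(1.2179631143740854))
(array([ 481.89333223, -237.08622293,  134.23749924]), np.float64(1.1137257904677271))
```

View pics/c2.png

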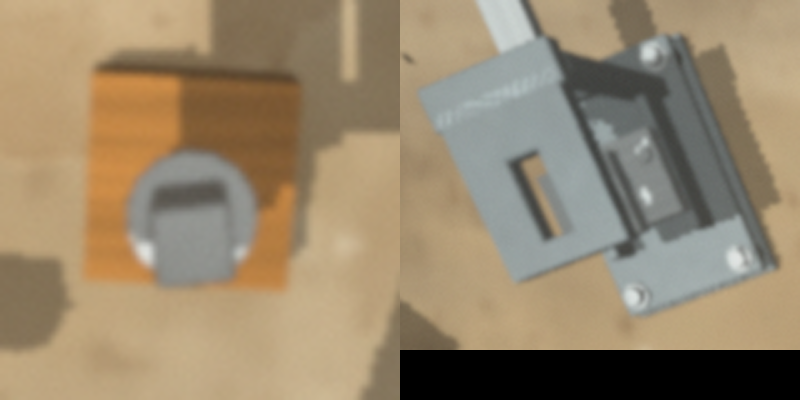

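Pin grip measured at about (482.2, -237.4), top at 145, 20 x 20 mm, yaw 5.5°. The slot is near (554, 1), 36.9 x 14.9 mm, ear height 124, yaw about 18°. All of these fit the given sizes, so I'll grasp, lift and take a close look at the slot with the pin in hand.

```bash
cat >> h.py <<'E'
def Q(deg): return (R.from_euler('z',deg,degrees=True)*R.from_quat([1,0,0,0])).as_quat()
def cloud(f):
    K=np.array([[f["f"],0,f["cx"]],[0,f["f"],f["cy"]],[0,0,1.]])
    v,u=np.mgrid[:400,:640]; uv=np.stack([u,v],-1).reshape(-1,1,2).astype(float)
    ab=cv2.undistortPoints(uv,K,np.array([f["k1"],0,0,0.])).reshape(400,640,2)
    d=np.stack([ab[...,0],-ab[...,1],-np.ones((400,640))],-1)*f["z_map"][...,None]
    return d@f["c2w"][:3,:3].T+f["c2w"][:3,3]
def ear(f):
    P=cloud(f); m=(f["z_map"]>0)&(np.hypot(P[...,0]-560,P[...,1]-3)<90)&(abs(P[...,2]-124)<6); q=P[m]
    print("ear",len(q),np.median(q[:,2]).round(1),cv2.minAreaRect(q[:,:2].astype(np.float32)))
    cs,h=cv2.findContours((m*255).astype(np.uint8),cv2.RETR_CCOMP,cv2.CHAIN_APPROX_NONE)
    for c,hh in zip(cs,h[0]):
        if hh[3]>=0 and cv2.contourArea(c)>50:
            print(" hole",cv2.minAreaRect(np.array([onplane(f,*x,124)[:2] for x in c[:,0]],np.float32)),cv2.contourArea(c))
E
python3 - <<'E'
from h import *
import pickle
x,y=482.2,-237.3
robot.set_gripper(50)
robot.movep((x,y,190),Q(5.5))
print("hit",robot.movel((x,y,110),rate=60,until_force=6),robot.read_position())
robot.set_gripper(5,force=35); robot.sleep(.2)
print("open",robot.read_opening(),robot.read_gripper_force(),robot.read_ft_force(),robot.read_position())
print("lift",robot.movel((x,y,160),rate=60,until_force=15),robot.read_ft_force())
robot.movel((x,y,265),rate=150)
c=np.radians(18); 
robot.movep((554-35*np.cos(c),2-35*np.sin(c),265),Q(18)); robot.sleep(.2)
print(robot.read_ft_force(),robot.read_opening(),robot.read_position(),robot.read_clock())
f=grab("wrist"); pickle.dump(f,open("w3.pkl","wb")); save("w3.png",f["frame"]); ear(f)
E
```

```text
hit False [ 482.49511558 -237.39904215  110.37928079]
open 5.050374054407325 2.917532951978501 [ 0.11474025 -1.2720221   5.61788525] [ 483.42065301 -238.30499872  111.29700914]
lift False [-0.17204966  0.50891632 -0.11162749]
[-1.15345278 -0.33892738  0.12344486] 4.799207625205049 [520.74284979 -10.77842612 264.8546209 ] 9.6583
ear 4872 124.2 ((568.109619140625, 7.513317108154297), (88.20063781738281, 66.397216796875), 17.83649253845215)
 hole ((555.1634521484375, 2.7281551361083984), (36.72657012939453, 16.598567962646484), 17.87605094909668) 559.5
```

View pics/w3.png

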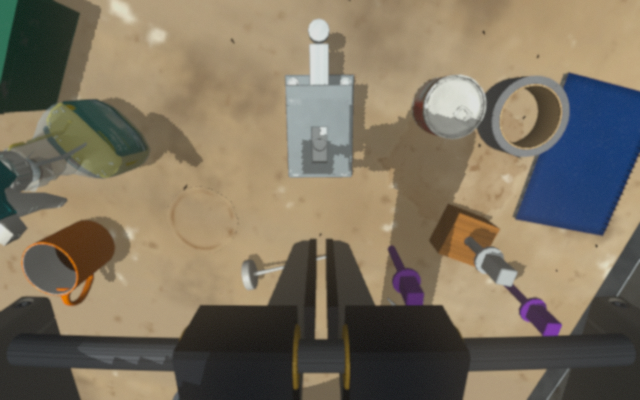

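The picture shows closed, empty fingers at about (320,290). The pin is still in the block at (495,262), so the grasp missed. I'll check how the pin stands now before retrying.

Run:
```python
from h import *
import pickle
f3=pickle.load(open("w3.pkl","rb"))
t=grab("top"); s=grab("side"); pickle.dump(t,open("top2.pkl","wb")); pickle.dump(s,open("side2.pkl","wb"))
for n,f in(("w3",f3),("top",t),("side",s)):
    P=cloud(f); m0=(f["z_map"]>0)&(np.hypot(P[...,0]-482,P[...,1]+237)<60)
    for a,b in((138,160),(112,136),(93,110),(43,47)):
        m=m0&(P[...,2]>a)&(P[...,2]<b); q=P[m]
        if len(q)>5: print(n,a,b,len(q),q.mean(0).round(1),cv2.minAreaRect(q[:,:2].astype(np.float32)))
a=cv2.resize(s["frame"][130:230,260:360],(400,400),interpolation=cv2.INTER_CUBIC)
b=cv2.resize(t["frame"][165:245,335:415],(400,400),interpolation=cv2.INTER_CUBIC)
save("c4.png",np.hstack([a,b])); print(robot.read_opening())
```

```text
w3 138 160 339 [ 483.8 -236.4  144. ] ((483.1337890625, -238.1855010986328), (19.657175064086914, 21.382238388061523), 7.185830116271973)
w3 112 136 316 [ 485.5 -231.7  124.1] ((486.3671569824219, -233.05706787109375), (13.987730026245117, 26.00095558166504), 53.96417236328125)
w3 93 110 361 [ 486.7 -230.6  104.7] ((485.0187072753906, -234.27346801757812), (28.054035186767578, 35.47654342651367), 59.822853088378906)
w3 43 47 1609 [ 485.2 -233.5   45. ] ((482.9455871582031, -237.66958618164062), (65.58830261230469, 65.29491424560547), 86.2584228515625)
top 138 160 97 [ 481.4 -236.6  143.3] ((481.4703063964844, -236.70904541015625), (19.713043212890625, 19.877437591552734), 8.567469596862793)
top 112 136 18 [ 476.3 -231.1  124.9] ((476.1968078613281, -231.88063049316406), (24.805667877197266, 11.42988395690918), 48.75154113769531)
top 93 110 108 [ 478.9 -233.5  103.3] ((482.121337890625, -236.48435974121094), (34.023193359375, 33.93851089477539), 0.3104945719242096)
top 43 47 340 [ 478.6 -233.8   44.5] ((481.76092529296875, -236.05284118652344), (64.2234115600586, 64.26771545410156), 86.67620849609375)
side 138 160 68 [ 485.7 -235.   143.7] ((484.38470458984375, -236.39651489257812), (21.325654983520508, 18.999780654907227), 5.970125198364258)
side 112 136 75 [ 489.  -232.3  124.3] ((489.08648681640625, -232.75146484375), (14.705461502075195, 25.709774017333984), 45.08544921875)
side 93 110 80 [ 489.9 -231.4  105. ] ((487.32611083984375, -233.4755859375), (25.231475830078125, 34.36894226074219), 52.014705657958984)
side 43 47 350 [ 487.3 -234.3   45.3] ((484.5261535644531, -236.972412109375), (66.46324157714844, 65.4403305053711), 86.10316467285156)
4.977185545563445
```

View pics/c4.png

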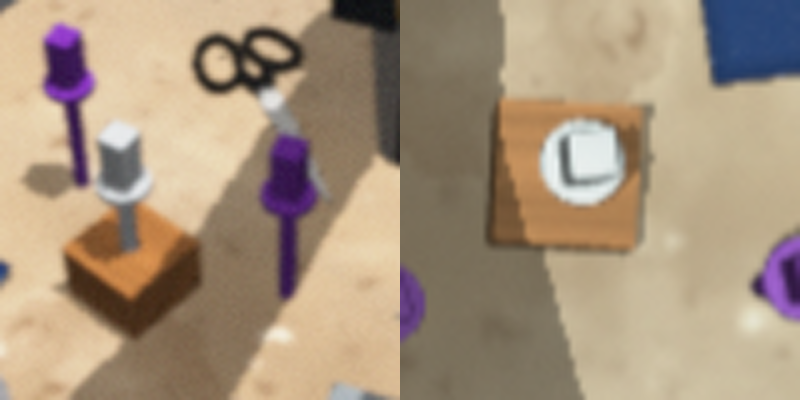

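The pin still stands upright and centred in the block, its grip undisturbed. I'll check the finger geometry against the tool frame from the wrist depth maps.

```bash
python3 - <<'E'
from h import *
import pickle
for n in("w1","w3"):
    f=pickle.load(open(n+".pkl","rb")); M=np.array(f["mount"]); P=cloud(f)
    T=f["c2w"]@np.linalg.inv(M)   # tool->world
    L=(P-T[:3,3])@T[:3,:3]
    m=(f["z_map"]>0)&(L[...,2]<3)&(L[...,2]>-60)&(abs(L[...,1])<80)&(abs(L[...,0])<60)
    q=L[m]; print(n,len(q)); print(M.round(3).tolist())
    for a in range(-60,4,8):
        k=q[(q[:,2]>=a)&(q[:,2]<a+8)]
        for s in(1,-1):
            j=k[k[:,1]*s>0]
            if len(j): print(a,s,j.min(0).round(1),j.max(0).round(1))
    print("T",T.round(3).tolist())
E
python3 -c "
from h import *
print(robot.read_clock(),robot.read_gripper_force());robot.set_gripper(40,force=30);robot.sleep(.1);print(robot.read_opening(),robot.read_clock())"
```

```text
w1 1912
[[0.001, 0.955, 0.297, 83.126], [1.0, -0.002, 0.001, 0.219], [0.001, 0.297, -0.955, -204.514], [0.0, 0.0, 0.0, 1.0]]
-60 1 [-11.1  45.7 -60. ] [  9.9  59.6 -52. ]
-60 -1 [-10.7 -59.7 -60. ] [  9.6 -45.3 -52. ]
-52 1 [-10.8  45.7 -52. ] [  9.4  59.5 -44.1]
-52 -1 [-11.5 -59.  -52. ] [  9.3 -45.3 -44. ]
-44 1 [-10.9  45.7 -44. ] [  9.4  58.8 -36. ]
-44 -1 [-11.3 -58.7 -44. ] [  9.3 -45.2 -36. ]
-36 1 [-11.1  45.8 -36. ] [  9.1  55.1 -34.4]
-36 -1 [-10.9 -54.  -36. ] [  9.1 -45.4 -33.6]
T [[1.0, -0.001, -0.0, 469.677], [-0.001, -1.0, 0.0, -235.723], [-0.0, -0.0, -1.0, 299.726], [0.0, 0.0, 0.0, 1.0]]
w3 1067
[[0.001, 0.955, 0.297, 83.104], [1.0, -0.002, 0.001, -0.079], [0.001, 0.297, -0.955, -204.514], [0.0, 0.0, 0.0, 1.0]]
-60 1 [  7.7   2.3 -59.9] [ 10.   16.7 -52. ]
-60 -1 [  7.5 -17.4 -59.9] [  9.4  -3.  -52.1]
-52 1 [  7.4   2.4 -51.9] [  9.3  15.9 -44. ]
-52 -1 [  7.1 -16.3 -52. ] [  9.5  -3.1 -44. ]
-44 1 [-11.    2.1 -44. ] [  9.5  15.1 -36. ]
-44 -1 [-10.9 -15.9 -44. ] [  9.4  -2.9 -36.1]
-36 1 [ -7.8   2.1 -35.9] [  9.3  10.8 -33.8]
-36 -1 [ -4.4 -11.6 -36. ] [  9.2  -2.9 -33.9]
T [[0.952, 0.306, -0.0, 520.743], [0.306, -0.952, -0.0, -10.778], [-0.0, 0.0, -1.0, 264.855], [0.0, 0.0, 0.0, 1.0]]
9.8083 0.0
39.901858541540115 10.575
```

The depth maps settle it: the real finger ends lie about 34 mm short of the reported TCP, at tool z ≈ -34. The first close was therefore at z ≈ 144, just at the pin's top edge. I'll compensate for that offset and grasp again.

```bash
cat >> h.py <<'E'
OFF=34.0  # reported TCP lies this far beyond the real finger ends
E
python3 - <<'E'
from h import *
import pickle
x,y=482.3,-237.4
robot.set_gripper(50)
robot.movep((x,y,190),Q(7))
print("hit",robot.movel((x,y,111-OFF),rate=60,until_force=6),robot.read_position())
robot.set_gripper(5,force=35); robot.sleep(.2)
print("open",robot.read_opening(),robot.read_gripper_force(),robot.read_ft_force(),robot.read_position())
if robot.read_opening()>15:
    print("lift",robot.movel((x,y,125),rate=60,until_force=15),robot.read_ft_force(),robot.read_opening())
    robot.movel((x,y,231),rate=150)
    c=np.radians(18); 
    robot.movep((555-35*np.cos(c),2-35*np.sin(c),231),Q(18)); robot.sleep(.2)
    print(robot.read_ft_force(),robot.read_opening(),robot.read_position(),robot.read_clock())
    f=grab("wrist"); pickle.dump(f,open("w4.pkl","wb")); save("w4.png",f["frame"]); ear(f)
E
```

```text
hit False [ 482.51086147 -237.51514414   77.28323273]
open 19.261890057280304 34.979326128959656 [-0.53159558  0.69602231  0.69811358] [ 482.31170137 -237.38886209   77.03288867]
lift False [ 0.46146918 -0.46236686 -1.93091669] 20.0774195761195
[ 0.11786465  0.82740806 -2.18263202] 19.402683520206992 [521.72253122 -10.8510944  230.84247277] 17.6167
ear 5971 124.2 ((567.9032592773438, 7.421283721923828), (88.39570617675781, 66.26055145263672), 17.619184494018555)
 hole ((555.0916748046875, 2.581817626953125), (35.293704986572266, 15.99560546875), 17.873069763183594) 644.0
```

View pics/w4.png

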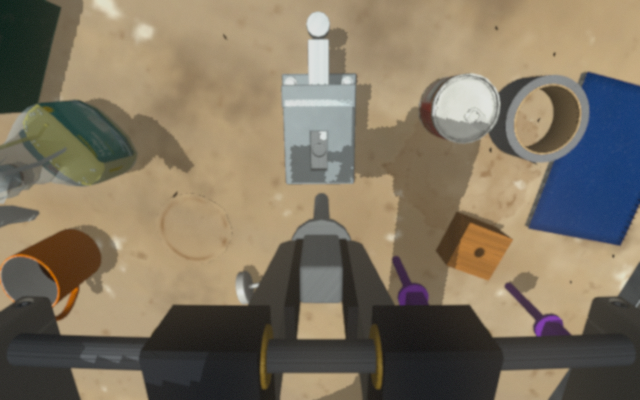

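The pin is held between the fingers, with its collar at (320,230) and shank tip near (321,198). The slot is at (318,150). Next I'll get the pin axis in the world frame from the same camera, plus the eye hole under the slot.

Run:
```python
from h import *
import pickle
f=pickle.load(open("w4.pkl","rb")); M=np.array(f["mount"]); P=cloud(f)
T=f["c2w"]@np.linalg.inv(M); L=(P-T[:3,3])@T[:3,:3]
b=(f["z_map"]>0)&(abs(L[...,1])<25)&(abs(L[...,0])<25)
for a in range(-48,80,8):
    q=L[b&(L[...,2]>=a)&(L[...,2]<a+8)]
    if len(q): print(a,len(q),"x",q[:,0].min().round(1),q[:,0].max().round(1),"y",q[:,1].min().round(1),q[:,1].max().round(1),"z",q[:,2].min().round(1),q[:,2].max().round(1))
# relative to slot-frame guess (555.1,2.6,18)
c=np.radians(18);B=np.array([[np.cos(c),-np.sin(c),0],[np.sin(c),np.cos(c),0],[0,0,1]])
S=(P-np.array([555.1,2.6,124]))@B
k=(f["z_map"]>0)&(abs(S[...,0])<60)&(abs(S[...,1])<40)&(abs(S[...,2])<4)
e=S[k]
print("ear y edges",np.percentile(e[:,1],[0.5,99.5]).round(1),"x",np.percentile(e[:,0],[.2,99.8]).round(1))
h=(f["z_map"]>0)&(abs(S[...,0])<22)&(abs(S[...,1])<10)&(S[...,2]<-25)
q=S[h]
print("below",len(q)," z hist",np.histogram(q[:,2],bins=[-130,-114,-100,-85,-68,-60,-45,-32,-25]))
e=q[(q[:,2]>-45)&(q[:,2]<-30)]; print("eye plate x rng",e[:,0].min(),e[:,0].max(),e.mean(0)) if len(e) else 0
e=q[(q[:,2]<-45)]; print("deeper",e.min(0),e.max(0)) if len(e) else 0
im=f["frame"][115:190,275:365]; save("c5.png",im,6)
```

```text
-48 532 x 7.4 10.7 y -23.2 22.5 z -48.0 -40.0
-40 368 x 7.3 10.3 y -22.1 21.9 z -40.0 -32.1
-32 835 x 4.4 17.9 y -17.4 16.7 z -31.9 -24.0
-24 23 x 8.2 17.6 y -15.8 13.1 z -24.0 -22.0
8 30 x 3.2 6.2 y -4.3 4.0 z 9.3 15.9
16 57 x -0.1 6.0 y -5.9 5.6 z 16.0 23.8
24 58 x 0.7 5.9 y -6.1 5.0 z 24.0 31.9
32 49 x 0.3 6.0 y -6.2 5.2 z 32.0 39.8
40 46 x 1.1 5.9 y -5.7 5.3 z 40.0 47.9
48 40 x 0.1 5.9 y -5.9 5.5 z 48.1 55.9
56 38 x -0.3 5.9 y -6.0 5.6 z 56.0 63.5
64 29 x 0.3 5.8 y -6.1 4.9 z 64.0 69.9
ear y edges [-31.5  31.6] x [-30.3  57.7]
below 556  z hist (array([  0,   0,   0, 131,   0,   1, 424,   0]), array([-130, -114, -100,  -85,  -68,  -60,  -45,  -32,  -25]))
eye plate x rng -21.99198342543285 13.451537570797768 [ -4.06831963   0.25119151 -35.88267854]
deeper [-16.52469448  -6.88234077 -78.54064657] [ -3.29268534   7.98602802 -45.71284771]
```

View pics/c5.png

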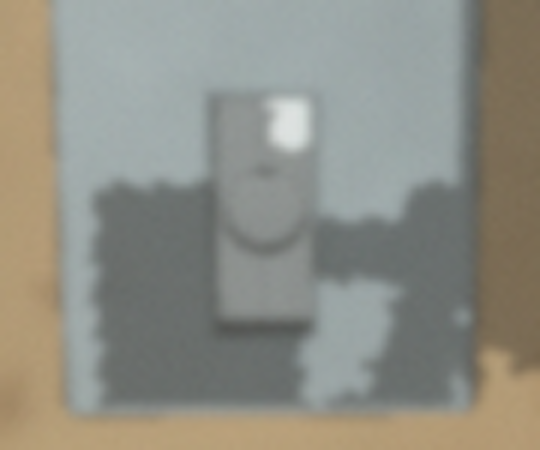

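The crop shows the eye hole through the slot: a disc centred near crop (264,205), i.e. full picture (319,149.2). I'll cast that onto z=88, thread the slot and then feel for the eye.

```bash
cat >> h.py <<'E'
TIP=71.5   # TCP z - tip z
YAW=18.0; c_=np.cos(np.radians(YAW)); s_=np.sin(np.radians(YAW)); SL=np.array([555.1,2.6])
def W(x,y,tip): return (SL[0]+c_*x-s_*y, SL[1]+s_*x+c_*y, tip+TIP)
def bxy():
    p=np.array(robot.read_position()); d=p[:2]-SL; return (round(c_*d[0]+s_*d[1],2),round(-s_*d[0]+c_*d[1],2),round(p[2]-TIP,2))
E
python3 - <<'E'
from h import *
import pickle
f=pickle.load(open("w4.pkl","rb"))
p=onplane(f,319,149.2,88); d=p[:2]-SL; ex,ey=c_*d[0]+s_*d[1],-s_*d[0]+c_*d[1]
print("eye",p,ex,ey)
if not(abs(ex)<9.5 and abs(ey)<3): raise SystemExit
robot.movel(W(ex,0,159),rate=100)
robot.movel(W(ex,0,129),rate=60); robot.sleep(.1)
print("slot hit",robot.movel(W(ex,0,100),rate=25,until_force=4),bxy(),robot.read_ft_force())
print(robot.read_clock())
if bxy()[2]<102:
    robot.sleep(.15)
    print("eye hit",robot.movel(W(ex,0,70),rate=20,until_force=4),bxy(),robot.read_ft_force(),robot.read_moment(),robot.read_clock())
E
```

```text
eye [551.04694553   0.99805356  88.        ] -4.349712536948711 -0.2710788906959123
slot hit False (np.float64(-4.2), np.float64(-0.02), np.float64(100.19)) [ 0.12221862  0.65504755 -0.73601391]
20.1833
eye hit False (np.float64(-4.27), np.float64(-0.06), np.float64(70.12)) [-0.15384623  0.5042859  -1.23598241] [ 0.00795868  0.01508342 -0.04101412] 21.9833
```

Tip is through both the slot and the eye with no contact. Next, feel for the bush.

Run:
```python
from h import *
ex=-4.35
xs=sorted([ex+1.9*k for k in range(-3,8) if -9.6<=ex+1.9*k<=9.6],key=lambda x:abs(x-ex))
robot.movel(W(ex,0,56),rate=40,until_force=4)
for x in xs:
    b=robot.movel(W(x,0,56),rate=20,until_force=12); robot.sleep(.1)
    if b: print("side",x,bxy(),robot.read_ft_force()); break
    hit=robot.movel(W(x,0,46.5),rate=15,until_force=4)
    print(round(x,2),hit,bxy(),np.round(robot.read_ft_force(),1),robot.read_clock())
    if not hit: break
    robot.movel(W(x,0,56),rate=40)
    if robot.read_clock()>48: break
```

```text
-4.35 True (np.float64(-4.07), np.float64(-0.07), np.float64(51.59)) [-1.1  0.4  5.6] 23.25
-2.45 True (np.float64(-2.99), np.float64(-0.07), np.float64(51.68)) [-0.3  0.2  5.1] 24.2833
-6.25 True (np.float64(-5.83), np.float64(-0.07), np.float64(51.71)) [-0.5  0.2  4.7] 25.425
-8.15 True (np.float64(-7.36), np.float64(-0.09), np.float64(51.8)) [-0.1 -0.5  4.7] 26.45
-0.55 True (np.float64(-0.54), np.float64(-0.11), np.float64(51.63)) [-0.1  0.1  4.4] 27.75
1.35 True (np.float64(1.14), np.float64(-0.13), np.float64(51.37)) [-0.8  0.2  5. ] 28.8167
3.25 False (np.float64(3.51), np.float64(-0.03), np.float64(46.51)) [-1.3 -1.  -1.1] 30.2583
```

Bush found at x ≈ 3.3. Lower until the collar touches, then release.

Run:
```python
from h import *
x=bxy()[0]
h=robot.movel(W(x,0,34),rate=20,until_force=5); print(h,bxy(),np.round(robot.read_ft_force(),1))
if not h:
    h=robot.movel(W(x,0,26),rate=10,until_force=4); print(h,bxy(),np.round(robot.read_ft_force(),1),robot.read_clock())
```

```text
False (np.float64(3.39), np.float64(-0.02), np.float64(33.81)) [-0.9 -0.6 -1.5]
True (np.float64(3.35), np.float64(-0.04), np.float64(29.96)) [-0.3  1.2  4.5] 31.5417
```

Contact at tip 30.0, which is the collar height. Release, back off, and check.

Run:
```python
from h import *
robot.set_gripper(45); robot.sleep(.2)
x,y,z=robot.read_position()
robot.movel((x,y,z+120),rate=100)
robot.movel((x-60,y-20,z+150),rate=100); robot.sleep(.2)
f=grab("wrist"); P=cloud(f); c=W(3.4,0,0)
m0=(f["z_map"]>0)&(np.hypot(P[...,0]-c[0],P[...,1]-c[1])<30)
for a,b in((160,185),(126,135)):
    q=P[m0&(P[...,2]>a)&(P[...,2]<b)]
    if len(q): print(a,len(q),np.median(q[:,2]),q[:,2].max(),cv2.minAreaRect(q[:,:2].astype(np.float32)))
print(robot.read_opening(),np.round(robot.read_ft_force(),1),robot.read_clock())
save("end.png",f["frame"][:300,160:480],2)
```

```text
160 594 170.01269937813618 171.9961232440424 ((558.6058349609375, 4.022054672241211), (19.554872512817383, 19.1644287109375), 17.57822036743164)
126 550 130.15084462383027 132.39016209421993 ((559.7967529296875, 5.526002883911133), (42.39023971557617, 35.32921600341797), 39.41305160522461)
44.86828694537685 [0.  0.4 0.2] 34.7333
```

View pics/end.png

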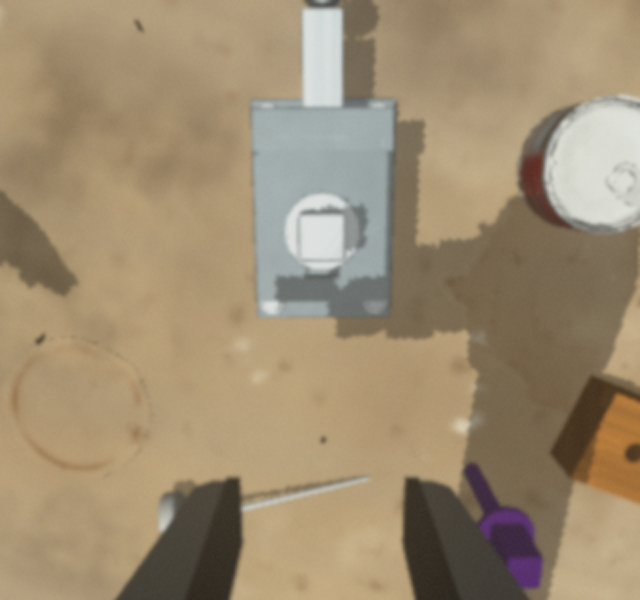

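The pin's collar lies flat on the ear at crop (322,232). Collar top is at 130 and grip top at 170, both as expected when home, and the gripper is clear.

```bash
python3 -c "
from cell import robot
print(robot.hand_in())"
```

```text
the job is handed in; nothing more can be done
None
```

The steel pin now sits through the slot, arm eye and foot bush with its collar home on the top ear, released and upright, and the job is handed in (about 35 s on the robot clock). The first grasp missed because the real finger ends lie about 34 mm short of the reported TCP, and the second held.

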